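Clear the clamping jig and hold its spring jaw open at the mark

TASK

Clear the bed of the clamping jig for the next board: put the two square wooden bench dogs into the rectangular grey box and the round steel collar into the round tin. Then pull the jig's spring-loaded jaw by its upright handle, away from the fence, until its pointer stands level with the steel marker on the edge of the board, and finish while still gripping and holding it there: the jaw springs shut if let go. Leave the other things on the bench where they are.

Things in the scene. Friction and masses are not known exactly. Their poses are not given: they have to be found in the camera images.
- jig: clamping jig fixed to the bench: plywood board 170 (x) x 400 (y) x 18 mm thick, origin at the centre of its underside. In its frame: a low fence (30 mm thick in y, 25 mm above the board) across the -y end, centre y = -185 mm; then the clear bed, y = -170 to +40 mm, whose top is 18 mm above the bench; then the sliding jaw. The jaw slides along the jig's +y to open. A thin stop plate (24 mm tall) stands at y = +197 mm
- jaw: sliding jaw of the jig: dark wooden bar 120 (x) x 50 (y) mm, top 26 mm above the jig's board, with an upright handle on it. Axes as the jig's; origin at its centre, on the board's top, 65 mm along the jig's +y from the jig's origin while shut. It slides up to 100 mm along +y; a spring shuts it: 5 N at rest and 1 N more per 10 mm pulled (about 9 to 13 N at the mark)
- handle (a point): middle of the jaw's upright wooden handle: 50 (x) x 22 (y) mm, rising 50 mm above the jaw's bar; the point lies 25 mm below the handle's top and 26 mm above the bar, 70 mm above the bench. Grip it from above across its 22 mm (the jig's y)
- jaw_pointer (a point): tip of the small steel pointer that sticks out of the jaw's +x side; it lies at the jaw's middle in y, 76 mm along +x from the jaw's origin, and moves with the jaw (its y offset from the handle is 0)
- index: the mark: an upright steel blade 3 mm thick (y), 26 mm tall above the board, on a small dark block 16 mm square, clipped to the board's +x edge. Origin at the blade's foot, centre of its thickness; axes as the jig's. The jaw must be pulled along the jig's +y until the pointer has the blade's y (35 to 80 mm from shut, different each time)
- dog_a_center (a point): a bench dog, wooden, lying on the jig's bed: square shaft 20 x 20 mm, 62 mm long in all along its x, with a head 14 mm long, 30 mm wide (y), 24 mm tall at its +x end, all with one flat underside. The point is the middle of its length, 10 mm above its underside. Grip across the shaft (its y, 20 mm), at or a little to the -x side of the point. 25 to 50 g
- dog_b_center (a point): the second bench dog, the same in all
- collar_center (a point): steel stop collar lying flat on the jig's bed: ring of 36 mm outer and 16 mm inner diameter, 18 mm tall; the point is its centre, half-way up. 60 to 130 g
- box: rectangular grey plastic box fixed to the bench, 150 (x) x 130 (y) x 50 mm tall, open on top, walls and floor 5 mm; origin at the centre of its underside. It and the tin stand on either side of the jig and may change places
- tin: round steel tin fixed to the bench, 140 mm across the rim, 50 mm tall, open on top, wall 4 mm; origin at the centre of its underside
- mallet: leave alone: wooden mallet, head 70 x 130 x 60 mm, round handle 200 mm long, lying on its side beyond the jig
- glue: leave alone: white glue bottle, 60 mm across, 165 mm tall, standing beyond the jig on the right
- sanding_block: leave alone: cork sanding block 100 x 65 x 35 mm, near the robot on its left
- chisel: leave alone: long hand tool like a screwdriver, 210 mm, lying beyond the left-hand tray
- tape: leave alone: black tape measure 70 x 40 x 65 mm, near the robot on its right
- offcut: leave alone: wooden offcut 50 x 160 x 30 mm lying beyond the right-hand tray

How it is judged (in metres and radians):
On the way, in this order (a step that is already met when the one before it is completed fails the run):
1. both bench dogs lie in the grey box and the collar in the tin, let go (x of dog_a_center in the frame of box between -0.075 and 0.075 m and y of dog_a_center in the frame of box between -0.065 and 0.065 m and height (world z) of each of dog_a_center, dog_b_center, collar_center below 0.05 m and x of dog_b_center in the frame of box between -0.075 and 0.075 m and y of dog_b_center in the frame of box between -0.065 and 0.065 m and horizontal distance between collar_center and tin below 0.07 m and contact force between the fingers and dog_a below 0.05 N and contact force between the fingers and dog_b below 0.05 N and contact force between the fingers and collar below 0.05 N), for 0.2 s.
2. the jaw is pulled out until its pointer is level with the marker, and held (y of jaw_pointer in the frame of index between -0.005 and 0.005 m and contact force between the fingers and jaw above 3 N and linear speed of jaw below 0.01 m/s), for 0.3 s.
At the end, for the whole second after the job is handed in: both bench dogs lie within the grey box and the collar within the tin, below the rims and let go; the jaw's pointer is within 5 mm of the marker along the slide, at rest, and the fingers hold it there (more than 3 N between fingers and jaw) (all of step 1 and all of step 2); the arm keeps its last pose, push and grip.
It fails at once if one of the other things on the bench is shifted by more than 30 mm (distance of any of mallet, glue, sanding_block, chisel, tape, offcut from where it was at the start of the episode above 0.03 m).
It also fails if it takes over 72 s, if anything falls off the work surface, if the arm or the gripper's body presses on something with over 40 N, if the wrist force passes 120 N, or if a joint passes its speed limit or range.

ROBOT

A 7-joint arm with a two-finger parallel gripper is mounted at the origin on the work surface. World frame = base frame: x ahead of the robot, y to its left, z up, the work surface at z = 0. Lengths are in mm, angles in rad, forces in N, time in s.
With the tool pointing down it reaches from about 400 to 875 mm from the base axis. Payload 4.4 kg.
Tool frame: the origin (TCP) lies on the centre line of the jaws, within the pads' length; the fingertips stand ctrl.nose_length ahead of it and the grasp point (between the pads) lies 6 mm ahead of it (ctrl.nose_length is the distance from the TCP to the fingertips, in mm); z points along the fingers, y is the direction in which the jaws open and shut (so a half turn about z gives the same grasp; the last joint's range is limited). The gripper opens to 85 mm and grips with 20 to 120 N. Pads are 22 mm wide; open, the fingers measure 114 mm over their backs; the gripper's body (76 mm by 85 mm) begins 54 mm behind the grasp point. The pads swing forward as they close: fully open they stand 13 mm farther back than shut.
Start: joints at [1.189, 0.628, 0.038, 1.517, -0.027, 0.996, -0.02], TCP at [201.902, -617.862, 256.313] pointing down, gripper open.
Joint ranges: [-3.06, 3.06], [-0.37, 2.12], [-1.25, 1.32], [0.18, 2.47], [-1.1, 4.24], [0.23, 1.98], [-2.94, 2.94]. Speed limits (rad/s): [2.57, 2.57, 3.14, 3.14, 3.14, 3.14, 3.14].

INTERFACE

Orientations are given as [roll, pitch, yaw] about the fixed x, y, z axes, in that order (R = Rz(yaw) Ry(pitch) Rx(roll)).
In Python, from cell import ctrl, vision gives the robot as it stands. The module is installed in compiled form; this text tells all that it offers.
- The arm moves only by the shell command python3 -m inch 'ROWS'. ROWS is a JSON object of lists of equal length, an entry for each row: "travel": the shift along the tool's x, y, z in cm, a list of three; "twist": the turn about the tool's z in degrees; "fingers": the finger opening in cm, from 0 to 8.54. A call has exactly 10 rows; each row is the pose to reach, as a shift and turn from the pose commanded when the call began, along the tool's axes at that moment; what a row does not reach only later rows make up. A row lasts 1/12 s, in which the tool goes at most 41.7 mm and 7.16 degrees, less where a joint would pass 70% of its speed; a pose out of reach is approached as far as the arm can. A call with a gripper value outside its range is refused whole. The fingers move at their own pace and stop on an object; the grip force is fixed at half the most. Time passes only in rows, so rows that repeat a pose let the fingers close, or fill a call up. It gives the time, the measured TCP pose, the force and the opening at its end, in the units of the state.
- ctrl.read_state(): the state, without advancing time (a new reading comes with each control period).
- vision.get_image(name): name is "scene" or "top" or "wrist"; returns a dict with "frame" (420x560x3 uint8, red, green, blue), "fx", "fy", "cx", "cy" (pixels), "position" and "orientation" of the camera in the world. Camera axes: x right, y down, z forward; pixel columns grow to the right and rows downward; lengths in mm; the calibration is good to about 2 mm. A picture is of the moment at which its call begins. There is no depth.
- ctrl.finish_job(): hands the job in, once; it reports no verdict.
The state is a dict: "clock": time; "qpos": joint angles; "qd": joint speeds; "tau": joint torques, N m; "eef_pos": TCP position; "tool_rot": TCP orientation; "force": force on the tool from outside, world axes, zero at the start; "torque": the same for the moment, N m; "width": finger opening in mm.
Only numpy, scipy, OpenCV 4.12 (cv2) and the standard library are available. Lean on these libraries where they do the work, as an engineer would, in place of code of your own. Each camera call takes 0.05 s, during which the arm holds its last target.

## Working session

There is one attempt and no reset: what is moved stays moved. The work goes in short steps, Python scripts to look and compute and a shell command to move; the robot and the scene stay as the last step left them, time stands still between calls to the robot, and variables do not carry over. Pictures are saved under pics/ and viewed, and the job is handed in when it is done.

```bash
mkdir -p pics; ls
python3 - <<'E'
from cell import ctrl, vision
import cv2
print(ctrl.read_state(), ctrl.nose_length)
for n in ["scene","top","wrist"]:
    im=vision.get_image(n)
    print(n,{k:v for k,v in im.items() if k!="frame"})
    cv2.imwrite(f"pics/{n}0.png",im["frame"][:,:,::-1])
E
```

```text
pics
{'clock': 0.0, 'qpos': array([ 1.18917142,  0.62934317,  0.03843413,  1.51838459, -0.02699451,
        0.99628707, -0.01999052]), 'qd': array([ 4.71268923e-04,  3.86829957e-04,  1.54248186e-05, -4.45502897e-04,
       -1.68018463e-04, -1.51962488e-03,  9.19485153e-04]), 'tau': array([ 7.88569560e-04, -5.63384843e+01,  1.22604165e+00, -1.93441987e+01,
        1.09389154e-02,  1.04934137e-02,  1.35036686e-05]), 'eef_pos': array([ 201.74000343, -617.28730802,  255.38551388]), 'tool_rot': array([-3.13968845e+00,  2.52953837e-05,  3.15843353e-01]), 'force': array([-1.04252635,  0.42890148,  0.87548904]), 'torque': array([0.02738316, 0.01370023, 0.00768592]), 'width': 85.38931949890727} 25.0
scene {'fx': 529.9215967743386, 'fy': 529.9215967743386, 'cx': 282.82216515592677, 'cy': 204.76961460801962, 'position': array([1115.67828519, -470.17668854, 1090.09490979]), 'orientation': array([-2.51753555, -0.00978576,  0.93019449])}
top {'fx': 460.212542011138, 'fy': 460.212542011138, 'cx': 285.84714246977654, 'cy': 204.28785322854088, 'position': array([ 480.63440141,  -15.17428124, 1141.04591972]), 'orientation': array([-3.07747739,  0.0035378 , -1.55943105])}
wrist {'fx': 345.32256106844557, 'fy': 345.32256106844557, 'cx': 283.1939200697417, 'cy': 211.61023136820697, 'position': array([ 271.15070552, -594.27305874,  372.75840429]), 'orientation': array([ 2.84693466e+00,  2.03609995e-03, -1.25498730e+00])}
```

View pics/top0.png

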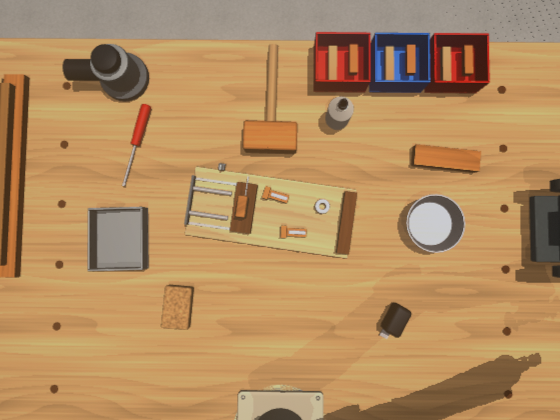

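View pics/scene0.png

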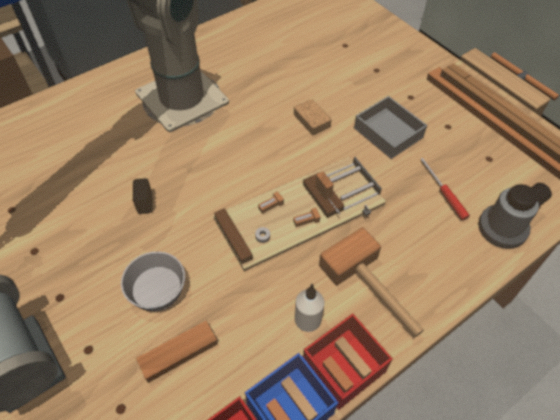

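The top view shows the jig at the centre (fence near (346,223), jaw near (243,207), index near (222,167)). The dogs are near (275,196) and (293,232), and the collar near (322,206). The grey box is near (118,240) and the tin near (435,224). I'll zoom in next.

```bash
cat > h.py <<'E'
import numpy as np, cv2
from scipy.spatial.transform import Rotation as R
def ray(im,u,v):
    d=np.array([(u-im["cx"])/im["fx"],(v-im["cy"])/im["fy"],1.])
    return np.array(im["position"]),R.from_euler('xyz',im["orientation"]).as_matrix()@d
def onz(im,u,v,z):
    p,d=ray(im,u,v); return p+d*(z-p[2])/d[2]
def proj(im,P):
    c=R.from_euler('xyz',im["orientation"]).as_matrix().T@(np.array(P)-im["position"])
    return np.array([im["fx"]*c[0]/c[2]+im["cx"],im["fy"]*c[1]/c[2]+im["cy"]])
E
python3 - <<'E'
import cv2
a=cv2.imread("pics/top0.png")[150:275,175:370]
cv2.imwrite("pics/topz.png",cv2.resize(a,None,fx=4,fy=4,interpolation=cv2.INTER_CUBIC))
a=cv2.imread("pics/scene0.png")[140:275,205:405]
cv2.imwrite("pics/scenez.png",cv2.resize(a,None,fx=4,fy=4,interpolation=cv2.INTER_CUBIC))
E
```

```text
(no output)
```

View pics/topz.png

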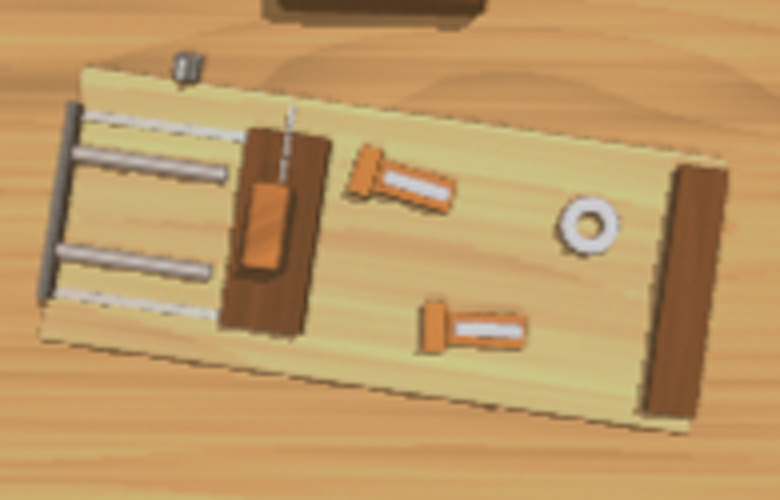

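View pics/scenez.png

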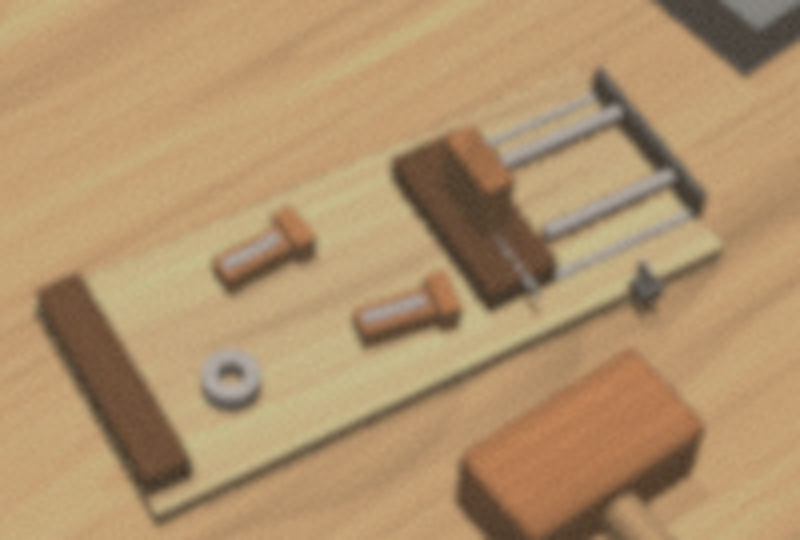

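The close-ups show both dogs clear, the collar clear, and the index standing up at about 4x-crop (187,67). Now I'll measure.

Run:
```python
import numpy as np,cv2
from h import *
from cell import vision
im=vision.get_image("top"); f=im["frame"]; np.set_printoptions(precision=1,suppress=True)
c=lambda X,Y:(175+(X+.5)/4-.5,150+(Y+.5)/4-.5)
P=[onz(im,*c(*q),18) for q in [(82,68),(725,158),(688,432),(40,342)]]
for p in P: print("corner",p)
print("sizes",[np.linalg.norm(P[i]-P[(i+1)%4]) for i in range(4)])
ctr=sum(P)/4; yv=(P[0]+P[3]-P[1]-P[2]); print("jig centre",ctr,"yaw of +y dir -90",np.degrees(np.arctan2(yv[1],yv[0]))-90)
hsv=cv2.cvtColor(f,cv2.COLOR_RGB2HSV)
roi=np.zeros(f.shape[:2],np.uint8); roi[175:250,255:312]=255
print("px dog orange", hsv[226,282+1], "board",hsv[215,300],"slot",hsv[232,297])
m=((hsv[...,1]>150)&(hsv[...,0]<16)).astype(np.uint8)*255
mo=m&roi
cs,_=cv2.findContours(mo,cv2.RETR_EXTERNAL,cv2.CHAIN_APPROX_NONE)
for k in cs:
    if cv2.contourArea(k)>40:
        r=cv2.minAreaRect(k); b=cv2.boxPoints(r)
        print("dog",r, onz(im,*r[0],38), [onz(im,*q,38)[:2] for q in b])
# collar: low saturation
mc=((hsv[...,1]<70)).astype(np.uint8)*255; r2=np.zeros_like(mc); r2[195:220,308:335]=255
cs,_=cv2.findContours(mc&r2,cv2.RETR_EXTERNAL,cv2.CHAIN_APPROX_NONE)
for k in cs:
    if cv2.contourArea(k)>30: q,rad=cv2.minEnclosingCircle(k); print("collar",q,rad,onz(im,*q,36), cv2.contourArea(k))
hb=np.zeros_like(m); hb[190:222,232:250]=255
mh=((hsv[...,1]>150)&(hsv[...,0]<16)&(hsv[...,2]>140)).astype(np.uint8)*255&hb
cs,_=cv2.findContours(mh,cv2.RETR_EXTERNAL,cv2.CHAIN_APPROX_NONE)
for k in cs:
    if cv2.contourArea(k)>20: r=cv2.minAreaRect(k); print("handle",r,onz(im,*r[0],94))
print("idx top",onz(im,*c(188,62),44),"blk",onz(im,*c(187,69),25))
a=cv2.resize(f[180:290,70:165],None,fx=4,fy=4); b=cv2.resize(f[180:290,390:485],None,fx=4,fy=4)
cv2.imwrite("pics/trays.png",np.hstack([a,b])[:,:,::-1])
m3=np.dstack([mo|mh,mc,m]); cv2.imwrite("pics/mask.png",cv2.resize(m3[150:275,175:370],None,fx=4,fy=4))
```

```text
corner [643.  213.8  18. ]
corner [ 591.8 -181.5   18. ]
corner [ 424.7 -159.3   18. ]
corner [474.6 235.4  18. ]
sizes [np.float64(398.59918480813957), np.float64(168.60160122590244), np.float64(397.8539549476749), np.float64(169.76259291909338)]
jig centre [533.5  27.1  18. ] yaw of +y dir -90 -7.300431881531722
px dog orange [ 14 165 205] board [ 17 116 197] slot [120   4 206]
dog ((293.0, 231.5), (11.0, 24.0), 90.0) [486.4 -28.3  38. ] [array([499.2,   0.5]), array([499.8, -56.9]), array([473.6, -57.1]), array([472.9,   0.2])]
dog ((275.35003662109375, 195.44998168945312), (24.981990814208984, 12.016654968261719), 18.434947967529297) [572.4  15.   38. ] [array([567.8,  48. ]), array([595.5,  39.3]), array([577., -18.]), array([549.4,  -9.2])]
collar (322.0, 206.0) 7.280210018157959 [548.4 -97.4  36. ] 154.0
handle ((240.90176391601562, 205.98690795898438), (8.524559020996094, 20.881868362426758), 7.594643592834473) [542.8  91.7  94. ]
idx top [643.6 144.9  44. ] blk [642.1 148.2  25. ]
```

View pics/trays.png

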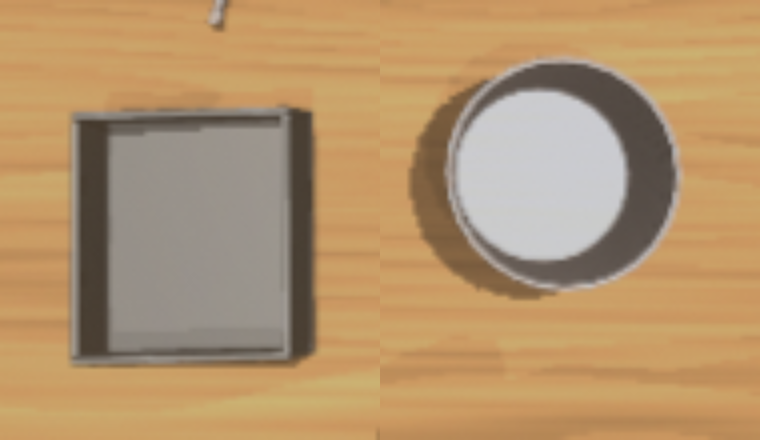

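View pics/mask.png

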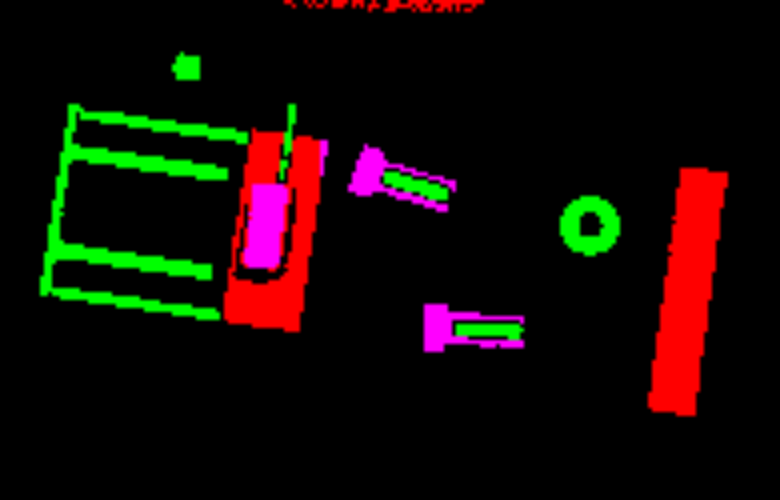

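Run:
```python
import numpy as np
from h import *
from cell import vision
im=vision.get_image("top"); np.set_printoptions(precision=1,suppress=True)
c=lambda X,Y:(175+(X+.5)/4-.5,150+(Y+.5)/4-.5)
t=lambda X,Y:(70+(X+.5)/4-.5,180+(Y+.5)/4-.5)
tt=lambda X,Y:(390+(X-380+.5)/4-.5,180+(Y+.5)/4-.5)
for n,h,e,s in [("A",(355,170),(451,196),[(386,174),(450,193)]),("B",(423,327),(526,331),[(455,329),(523,331)])]:
    H=onz(im,*c(*h),39); E=onz(im,*c(*e),36); d=H-E
    S=[onz(im,*c(*q),38) for q in s]; ds=S[0]-S[1]
    print(n,"mid",(H+E)/2,"len",np.linalg.norm(d),"ang",np.degrees(np.arctan2(d[1],d[0])),np.degrees(np.arctan2(ds[1],ds[0])),"slotmid",(S[0]+S[1])/2)
B=[onz(im,*t(*q),50) for q in [(72,113),(292,112),(292,362),(70,362)]]
print("box",sum(B)/4,[np.linalg.norm(B[i]-B[(i+1)%4]) for i in range(4)])
T=onz(im,*tt(563,175),50); print("tin",T, np.linalg.norm(onz(im,*tt(448,175),50)-onz(im,*tt(679,175),50)))
sc=vision.get_image("scene")
# triangulate index tip & collar & pointers with scene view
s=lambda X,Y:(205+(X+.5)/4-.5,140+(Y+.5)/4-.5)
def tri(a,b):
    p,d=ray(im,*a); q,e=ray(sc,*b); k=np.linalg.lstsq(np.c_[d,-e],q-p,rcond=None)[0]
    return (p+k[0]*d+q+k[1]*e)/2, np.linalg.norm(p+k[0]*d-q-k[1]*e)
print("idx tip",tri(c(190,56),s(643,262)))
print("collar",tri(c(590,226),s(231,376)), "dogA head",tri(c(366,170),s(441,283)))
print("scene proj of jig corner",proj(sc,onz(im,*c(725,158),18)),s(158,518))
J=np.array([533.5,27.1]);a=np.radians(-7.3);Rm=np.array([[np.cos(a),-np.sin(a)],[np.sin(a),np.cos(a)]])
for n,p in [("idxtip",onz(im,*c(190,56),44)),("idxblk",onz(im,*c(187,69),25)),("ptr",onz(im,*c(292,106),31)),("collar",onz(im,322,206,36))]: print(n,p,Rm.T@(p[:2]-J))
```

```text
A mid [572.6  15.   37.5] len 59.803797220332996 ang 75.6530046631175 74.05469750007362 slotmid [572.4   5.9  38. ]
B mid [485.5 -29.   37.5] len 61.783508953784306 ang 88.4432818721793 88.96860127490349 slotmid [485.  -37.6  38. ]
box [464.3 393.   50. ] [np.float64(130.92900026888765), np.float64(147.55171958083076), np.float64(130.99052199245136), np.float64(147.01769321317906)]
tin [ 509.3 -364.9   50. ] 136.51560460046568
idx tip (array([644.7, 141.3,  58.8]), np.float64(0.8082469821939523))
collar (array([549.1, -96.9,  32.2]), np.float64(2.706452033753966)) dogA head (array([579.6,  37.4,  49.6]), np.float64(1.4401705253779966))
scene proj of jig corner [242.7 268. ] (244.125, 269.125)
idxtip [647.2 143.8  44. ] [ 98.  130.2]
idxblk [642.1 148.2  25. ] [ 92.3 133.9]
ptr [619.3  83.1  31. ] [78.  66.5]
collar [548.4 -97.4  36. ] [  30.6 -121.6]
```

The jig sizes check out at 399 x 169 mm, the box at 147 x 131, the tin at 137. The handle was found at (542.8, 91.7), against (541.8, 91.6) expected from the jig pose. I'll take the collar first.

```bash
python3 -m inch '{"travel":[[2.95,-2.32,0],[5.9,-4.64,0],[8.85,-6.96,0],[11.8,-9.28,0],[14.75,-11.6,0],[17.7,-13.92,0],[20.65,-16.24,0],[23.6,-18.56,0],[26.55,-20.88,0],[29.5,-23.2,0]],"twist":[-4,-8,-12,-16,-20,-24,-28,-32,-36,-40],"fingers":[8.5,8.5,8.5,8,8,7,6,6,6,6]}'
python3 -c "
from cell import ctrl;s=ctrl.read_state();print(s['qpos'],s['tool_rot'],s['eef_pos'])"
```

```text
clock: 1.13
eef_pos: [411.0, -304.2, 256.6]
tool_rot: [3.141, 0.0, 1.017]
force: [0.1, -0.5, -0.3]
width: 60.0
[ 0.70831404  0.43427485 -0.17812968  1.89604517  0.10238137  0.8193585
 -0.07724837] [3.14100323e+00 1.23537123e-04 1.01711168e+00] [ 411.0112049  -304.18826904  256.5805405 ]
```

```bash
python3 -m inch '{"travel":[[3.5,0.1,1.5],[7,0.2,3],[10.5,0.3,4.5],[14,0.4,6],[17.5,0.6,7.5],[21,0.7,9],[24,0.8,10.5],[24.8,0.8,11.6],[24.8,0.8,11.6],[24.8,0.8,11.6]],"twist":[-3,-6,-9,-12,-15,-18,-21,-22,-22,-22],"fingers":[6,6,6,6,6,6,6,6,6,6]}'
python3 - <<'E'
from cell import vision
import cv2
im=vision.get_image("wrist"); print({k:v for k,v in im.items() if k!="frame"})
cv2.imwrite("pics/w1.png",im["frame"][:,:,::-1])
E
```

```text
clock: 1.97
eef_pos: [547.3, -99.9, 139.8]
tool_rot: [-3.14, 0.001, 1.398]
force: [-0.3, -1.0, 0.4]
width: 59.6
{'fx': 345.32256106844557, 'fy': 345.32256106844557, 'cx': 283.1939200697417, 'cy': 211.61023136820697, 'position': array([559.41806944, -26.76917086, 257.0202025 ]), 'orientation': array([ 2.84655884e+00,  2.68005569e-03, -1.73272585e-01])}
```

View pics/w1.png

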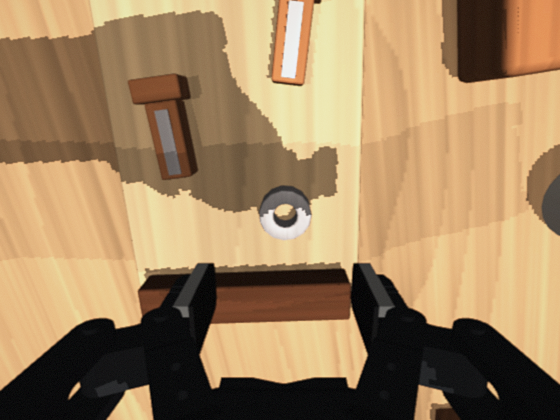

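The wrist view shows the collar at (285,211), dog B at about (163,126), and the tail of dog A at about (291,40). I'll cross-check these against the top view.

Run:
```python
from cell import vision
from h import *
np.set_printoptions(precision=1,suppress=True)
im=vision.get_image("wrist")
for n,u,v,z in [("collar",285,208,36),("B tail",178,176,38),("B head far",157,78,42),("A tail",290,82,38),("A slot up",296,5,38)]: print(n,onz(im,u,v,z))
```

```text
collar [549. -92.  36.]
B tail [484.9 -58.3  38. ]
B head far [489.3   0.7  42. ]
A tail [565.6 -14.8  38. ]
A slot up [575.8  24.6  38. ]
```

```bash
python3 -m inch '{"travel":[[0,0,2],[0,0,4],[0,0,6],[0,0,8],[0,0,9.3],[0,0,9.3],[0,0,9.3],[0,0,9.3],[0,0,9.3],[0,0,9.3]],"twist":[0,0,0,0,0,0,0,0,0,0],"fingers":[6,6,6,6,6,6,6,2,2,2]}'
```

```text
clock: 2.9
eef_pos: [549.0, -100.2, 49.2]
tool_rot: [3.139, 0.0, 1.397]
force: [-1.1, -0.6, 6.6]
width: 32.6
```

```bash
python3 -m inch '{"travel":[[0,0,0],[0,0,0],[0,0,0],[0,0,-2],[0,0,-4],[0,0,-6],[0,0,-8],[0,0,-9],[0,0,-9],[0,0,-9]],"twist":[0,0,0,0,0,0,0,0,0,0],"fingers":[2,2,2,2,2,2,2,2,2,2]}'
```

```text
clock: 3.73
eef_pos: [548.3, -99.6, 137.8]
tool_rot: [3.14, 0.0, 1.398]
force: [0.4, 0.7, -1.6]
width: 32.8
```

Run:
```python
from cell import vision
import cv2
im=vision.get_image("wrist")
cv2.imwrite("pics/w2.png",im["frame"][:,:,::-1])
```

```text
(no output)
```

View pics/w2.png

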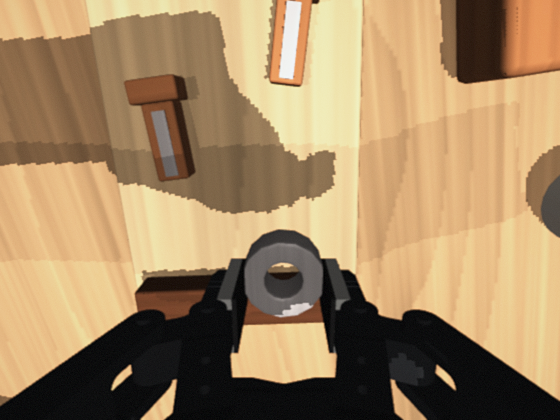

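The collar is held, about 6 mm forward of the pad centre. Next, the tin.

```bash
python3 -m inch '{"travel":[[-3,0.1,0],[-6,0.2,0],[-9,0.3,0],[-12,0.4,0],[-15,0.5,0],[-18,0.6,0],[-21,0.7,0],[-24,0.8,0],[-26,0.8,0],[-27.3,0.8,0]],"twist":[0,0,0,0,0,0,0,0,0,0],"fingers":[2,2,2,2,2,2,2,2,2,2]}'
```

```text
clock: 4.62
eef_pos: [506.8, -372.8, 135.4]
tool_rot: [-3.139, 0.001, 1.394]
force: [0.8, -0.1, -1.3]
width: 32.9
```

```bash
python3 -m inch '{"travel":[[0,0,1],[0,0,3],[0,0,5],[0,0,7],[0,0,8.5],[0,0,8.5],[0,0,8.5],[0,0,8.5],[0,0,8.5],[0,0,8.5]],"twist":[0,0,0,0,0,0,0,0,0,0],"fingers":[2,2,2,2,2,2,2,6,6,6]}'
```

```text
clock: 5.45
eef_pos: [510.0, -369.9, 53.6]
tool_rot: [3.139, 0.001, 1.398]
force: [-0.2, -0.7, 0.8]
width: 60.2
```

```bash
python3 -m inch '{"travel":[[0,0,-3],[0,0,-6],[0,0,-9],[3,-0.8,-10],[6.5,-1.6,-10],[10,-2.4,-10],[13.5,-3.3,-10],[17,-4.2,-10],[20.5,-5.1,-10],[24,-6,-10]],"twist":[0,0,0,-1,-2,-3,-4,-5,-6,-8],"fingers":[6,6,6,6,6,6,6,6,6,6]}'
python3 - <<'E'
from cell import vision
import cv2
im=vision.get_image("top")
cv2.imwrite("pics/t2.png",cv2.resize(im["frame"][150:290,170:500],None,fx=2.4,fy=2.4)[:,:,::-1])
E
```

```text
clock: 6.28
eef_pos: [491.4, -121.6, 153.5]
tool_rot: [3.139, 0.001, 1.538]
force: [0.4, 1.1, -0.1]
width: 59.9
```

View pics/t2.png

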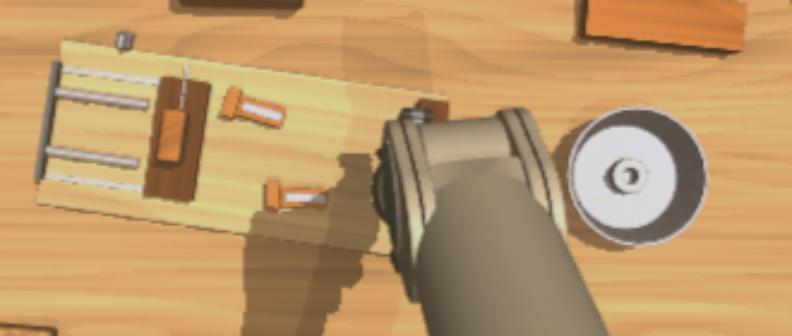

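The collar lies in the middle of the tin at (628,176). Now dog B.

```bash
python3 -m inch '{"travel":[[2,-0.2,0],[4,-0.4,1],[6,-0.6,2],[8,-0.8,3.5],[8.8,-0.8,5],[8.8,-0.8,5],[8.8,-0.8,5],[8.8,-0.8,5],[8.8,-0.8,5],[8.8,-0.8,5]],"twist":[0,0,0,0,0,0,0,0,0,0],"fingers":[6,6,6,6,6,6,6,6,6,6]}'
python3 - <<'E'
from cell import vision
import cv2
im=vision.get_image("wrist")
cv2.imwrite("pics/w3.png",im["frame"][:,:,::-1])
E
```

```text
clock: 7.17
eef_pos: [486.8, -36.0, 103.2]
tool_rot: [3.14, 0.0, 1.535]
force: [-0.1, 0.1, 0.2]
width: 59.9
```

View pics/w3.png

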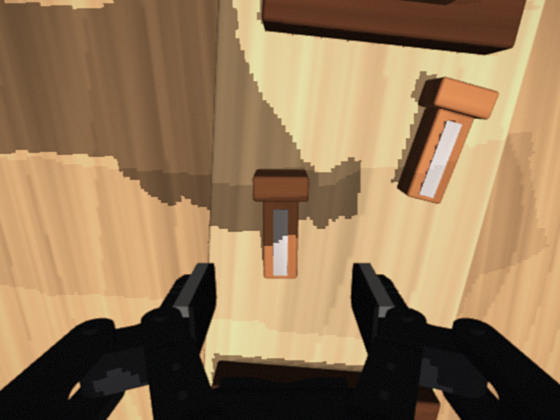

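Dog B is centred between the fingers: shaft at u≈281, tail at (281,277), head at (281,186). Dog A's tail is at (420,197) and its head at (462,97).

Run:
```python
from cell import vision
from h import *
np.set_printoptions(precision=1,suppress=True)
im=vision.get_image("wrist")
for n,u,v,z in [("B tail",281,275,38),("B head far",281,171,42),("A tail",420,197,38),("A head far",467,82,42)]: print(n,onz(im,u,v,z))
print("tcp grasp",proj(im,[486.8,-36,97]),proj(im,[486.8,-36,28]))
```

```text
B tail [483.8 -55.4  38. ]
B head far [486.1   6.5  42. ]
A tail [561.2 -11.1  38. ]
A head far [577.8  46.8  42. ]
tcp grasp [285.9 299.3] [284.9 237.5]
```

```bash
python3 -m inch '{"travel":[[0.3,-0.1,1.2],[0.6,-0.1,2.6],[0.6,-0.1,4],[0.6,-0.1,5.2],[0.6,-0.1,5.6],[0.6,-0.1,5.6],[0.6,-0.1,5.6],[0.6,-0.1,5.6],[0.6,-0.1,5.6],[0.6,-0.1,5.6]],"twist":[0,0,0,0,0,0,0,0,0,0],"fingers":[6,6,6,6,6,6,0.8,0.8,0.8,0.8]}'
```

```text
clock: 8.1
eef_pos: [486.0, -28.8, 47.3]
tool_rot: [3.14, 0.0, 1.537]
force: [0.1, -0.1, 2.9]
width: 18.4
```

```bash
python3 -m inch '{"travel":[[0,0,0],[0,0,0],[0,0,0],[0,0,-2],[0,0,-4.5],[0,0,-7],[0,0,-9],[0,0,-10],[0,0,-10],[0,0,-10]],"twist":[0,0,0,0,0,0,0,0,0,0],"fingers":[0.8,0.8,0.8,0.8,0.8,0.8,0.8,0.8,0.8,0.8]}'
python3 - <<'E'
from cell import vision
import cv2
im=vision.get_image("wrist")
cv2.imwrite("pics/w4.png",im["frame"][:,:,::-1])
E
```

```text
clock: 8.93
eef_pos: [485.4, -28.9, 146.4]
tool_rot: [3.141, 0.0, 1.537]
force: [0.5, 0.5, -1.2]
width: 18.4
```

View pics/w4.png

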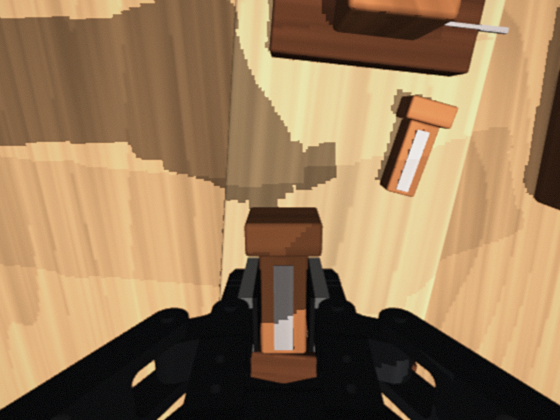

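```bash
python3 -m inch '{"travel":[[2,-0.3,0],[5,-0.8,0],[8.5,-1.4,0],[12,-2,0],[15.5,-2.5,0],[19,-3.1,0],[22.5,-3.7,0],[26,-4.2,0],[29.5,-4.8,0],[33,-5.3,0]],"twist":[0,0,0,0,0,0,0,0,0,0],"fingers":[0.8,0.8,0.8,0.8,0.8,0.8,0.8,0.8,0.8,0.8]}'
```

```text
clock: 9.82
eef_pos: [441.9, 304.0, 144.5]
tool_rot: [-3.139, 0.002, 1.538]
force: [0.2, -0.3, -1.4]
width: 18.5
```

```bash
python3 -m inch '{"travel":[[3,-0.5,0],[6,-1,0],[8.3,-1.4,0],[8.5,-1.4,2],[8.5,-1.4,4],[8.5,-1.4,6],[8.5,-1.4,8],[8.5,-1.4,9.2],[8.5,-1.4,9.2],[8.5,-1.4,9.2]],"twist":[0,0,0,0,0,0,0,0,0,0],"fingers":[0.8,0.8,0.8,0.8,0.8,0.8,0.8,0.8,0.8,0.8]}'
python3 - <<'E'
from cell import vision
import cv2
im=vision.get_image("wrist")
cv2.imwrite("pics/w5.png",im["frame"][:,:,::-1])
E
```

```text
clock: 10.65
eef_pos: [431.5, 387.7, 53.1]
tool_rot: [-3.14, 0.002, 1.538]
force: [-0.2, -0.3, 0.2]
width: 18.7
```

View pics/w5.png

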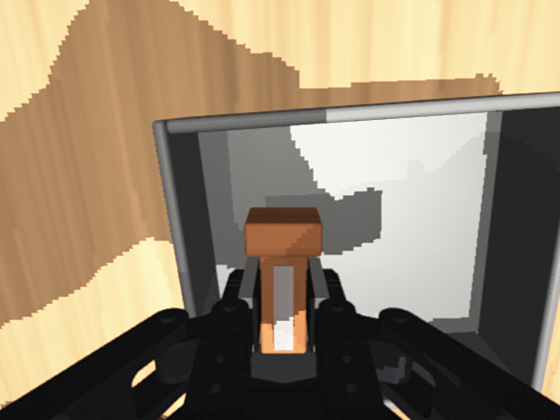

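Dog B is inside the box, clear of its walls. I'll release it and rise.

```bash
python3 -m inch '{"travel":[[0,0,0],[0,0,0],[0,0,0],[0,0,-1],[0,0,-3],[0,0,-5.5],[0,0,-8],[-1.5,0.2,-10],[-4.5,0.7,-10],[-8,1.3,-10]],"twist":[0,0,0,0,0,0,0,0,0,0],"fingers":[3.2,3.2,3.2,3.2,3.2,3.2,3.2,4,5,5]}'
python3 - <<'E'
from cell import vision
import cv2
im=vision.get_image("wrist")
cv2.imwrite("pics/w6.png",im["frame"][:,:,::-1])
E
```

```text
clock: 11.53
eef_pos: [443.1, 310.2, 157.2]
tool_rot: [3.137, -0.005, 1.542]
force: [0.5, -0.8, 0.6]
width: 50.0
```

View pics/w6.png

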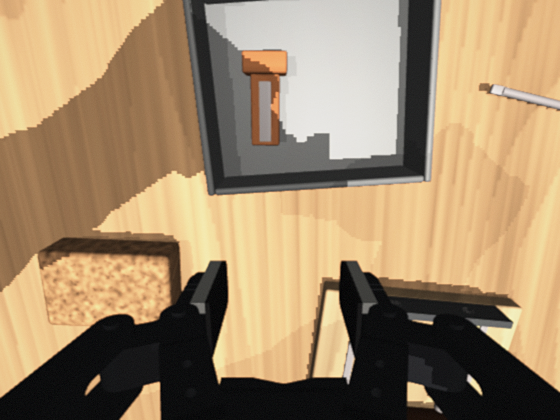

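Dog B lies flat in the box at (265,97). Now dog A.

```bash
python3 -m inch '{"travel":[[-2,0.9,0],[-5,2.3,0],[-8.5,3.9,0],[-12,5.6,0],[-15.5,7.2,0],[-19,8.8,0],[-22.5,10.4,0],[-26,12,0],[-28.5,13.2,0],[-29.3,13.6,0]],"twist":[0,1,3,5,7,9,11,13,13,13],"fingers":[5,5,5,5,5,5,5,5,5,5]}'
```

```text
clock: 12.42
eef_pos: [570.6, 3.9, 155.3]
tool_rot: [3.138, 0.003, 1.303]
force: [-0.6, -1.1, -1.0]
width: 49.8
```

```bash
python3 -m inch '{"travel":[[0,0,1],[0,0,2],[0,0,3],[0,0,4],[0,0,5],[0,0,5],[0,0,5],[0,0,5],[0,0,5],[0,0,5]],"twist":[0,0,0,0,0,0,0,0,0,0],"fingers":[5,5,5,5,5,5,5,5,5,5]}'
python3 - <<'E'
from cell import vision
import cv2
im=vision.get_image("wrist")
cv2.imwrite("pics/w7.png",im["frame"][:,:,::-1])
E
```

```text
clock: 13.25
eef_pos: [569.1, 10.6, 104.9]
tool_rot: [3.141, -0.0, 1.311]
force: [0.2, -0.2, 0.6]
width: 50.1
```

View pics/w7.png

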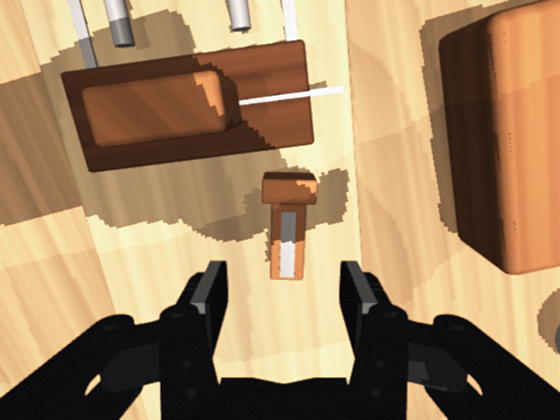

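Dog A is nearly centred: tail (287,279), head (290,188), about 2 mm right of the finger centre. I'll correct that, descend and grip.

```bash
python3 -m inch '{"travel":[[0.3,0.1,1.2],[0.6,0.1,2.6],[0.6,0.1,4],[0.6,0.1,5.3],[0.6,0.1,5.8],[0.6,0.1,5.8],[0.6,0.1,5.8],[0.6,0.1,5.8],[0.6,0.1,5.8],[0.6,0.1,5.8]],"twist":[0,0,0,0,0,0,0,0,0,0],"fingers":[5,5,5,5,5,5,0.8,0.8,0.8,0.8]}'
```

```text
clock: 14.13
eef_pos: [572.0, 16.1, 47.2]
tool_rot: [3.14, -0.001, 1.311]
force: [-0.1, -0.2, 3.6]
width: 18.7
```

```bash
python3 -m inch '{"travel":[[0,0,0],[0,0,0],[0,0,0],[0,0,-2],[0,0,-4.5],[0,0,-7],[0,0,-9],[0,0,-10],[0,0,-10],[0,0,-10]],"twist":[0,0,0,0,0,0,0,0,0,0],"fingers":[0.8,0.8,0.8,0.8,0.8,0.8,0.8,0.8,0.8,0.8]}'
python3 - <<'E'
from cell import vision
import cv2
im=vision.get_image("wrist")
cv2.imwrite("pics/w8.png",im["frame"][:,:,::-1])
E
```

```text
clock: 14.97
eef_pos: [571.1, 15.9, 146.1]
tool_rot: [3.141, 0.0, 1.31]
force: [0.2, -0.3, -0.4]
width: 18.5
```

View pics/w8.png

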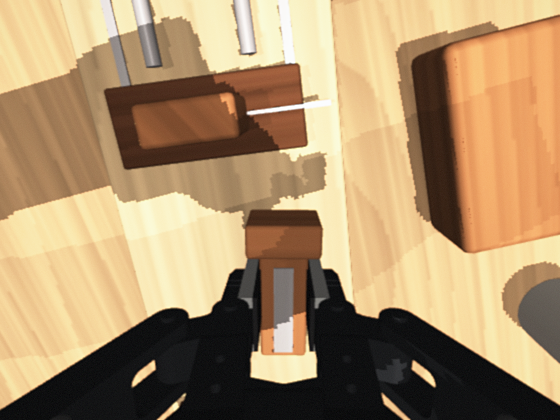

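```bash
python3 -m inch '{"travel":[[1.5,-0.7,0],[4,-2,0],[7,-3.5,0],[10.2,-5.1,0],[13.4,-6.7,0],[16.6,-8.4,0],[19.8,-10,0],[23,-11.6,0],[26.2,-13.2,0],[29.4,-14.8,0]],"twist":[0,-1,-2,-4,-5,-7,-8,-10,-12,-13],"fingers":[0.8,0.8,0.8,0.8,0.8,0.8,0.8,0.8,0.8,0.8]}'
```

```text
clock: 15.85
eef_pos: [502.3, 339.3, 144.3]
tool_rot: [-3.139, 0.002, 1.539]
force: [0.1, -0.4, -0.7]
width: 18.1
```

```bash
python3 -m inch '{"travel":[[2.5,-0.8,0],[4.5,-1.3,0],[5,-1.4,0],[5,-1.4,2],[5,-1.4,4],[5,-1.4,6],[5,-1.4,8],[5,-1.4,9.2],[5,-1.4,9.2],[5,-1.4,9.2]],"twist":[0,0,0,0,0,0,0,0,0,0],"fingers":[0.8,0.8,0.8,0.8,0.8,0.8,0.8,0.8,0.8,0.8]}'
python3 - <<'E'
from cell import vision
import cv2
im=vision.get_image("wrist")
cv2.imwrite("pics/w9.png",im["frame"][:,:,::-1])
E
```

```text
clock: 16.68
eef_pos: [491.3, 387.5, 53.4]
tool_rot: [-3.14, 0.002, 1.537]
force: [-0.7, 1.2, -0.0]
width: 18.2
```

View pics/w9.png

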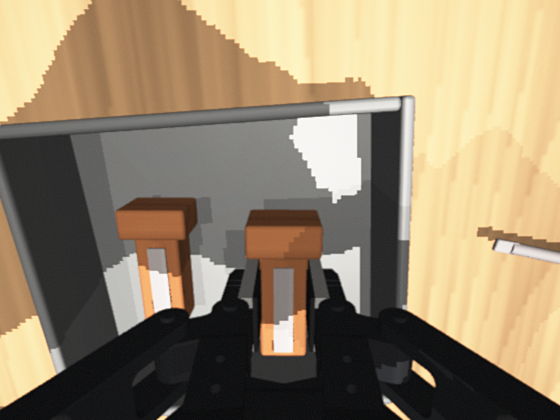

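Dog A is clear of both the walls and dog B. I'll release it.

```bash
python3 -m inch '{"travel":[[0,0,0],[0,0,0],[0,0,0],[0,0,-1],[0,0,-3],[0,0,-5.5],[0,0,-8],[-1.5,0.5,-11],[-4.5,1.5,-13],[-7.5,2,-14]],"twist":[0,0,0,0,0,0,0,0,0,0],"fingers":[3.2,3.2,3.2,3.2,3.2,3.2,3.2,4,5,5]}'
python3 - <<'E'
from cell import vision,ctrl
import cv2
im=vision.get_image("wrist")
cv2.imwrite("pics/w10.png",im["frame"][:,:,::-1])
s=ctrl.read_state(); print(s['qpos'])
E
```

```text
clock: 17.57
eef_pos: [510.9, 314.5, 198.7]
tool_rot: [3.135, -0.005, 1.54]
force: [0.9, -0.1, -0.2]
width: 49.7
[-0.44327024  0.62405816 -0.22715667  1.72956735  0.19336131  0.80661005
 -0.80305148]
```

View pics/w10.png

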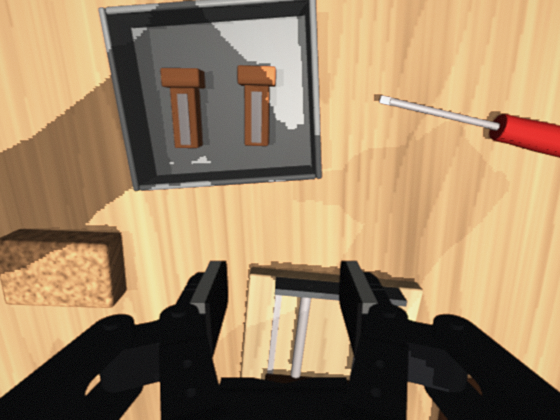

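Both dogs lie in the box, at (181,108) and (257,106). Now I'll turn to yaw about -7 deg, which puts the wrist camera over the pointer and index, and go to the handle.

```bash
python3 -m inch '{"travel":[[-2.5,0.4,0],[-5,0.8,0],[-7.5,1.2,0],[-10,1.7,0],[-12.5,2.1,0],[-15,2.5,0],[-17.5,3,1],[-20,3.4,2],[-22,3.8,3],[-22,3.8,3]],"twist":[7,14,21,28,35,42,49,56,63,70],"fingers":[5,5,5,5,5,5,5,5,5,5]}'
```

```text
clock: 18.45
eef_pos: [539.4, 85.9, 163.8]
tool_rot: [3.139, 0.003, 0.303]
force: [-0.7, -0.4, 0.3]
width: 49.9
```

```bash
python3 -m inch '{"travel":[[0,0,0],[0,0,1],[0,0,2],[0,0,2],[0,0,2],[0,0,2],[0,0,2],[0,0,2],[0,0,2],[0,0,2]],"twist":[7,14,21,25.5,25.5,25.5,25.5,25.5,25.5,25.5],"fingers":[5,5,5,5,5,5,5,5,5,5]}'
python3 - <<'E'
from cell import vision,ctrl
import cv2
im=vision.get_image("wrist")
cv2.imwrite("pics/w11.png",im["frame"][:,:,::-1])
s=ctrl.read_state(); print(s['qpos'],im['position'],im['orientation'])
E
```

```text
clock: 19.28
eef_pos: [539.8, 91.9, 144.6]
tool_rot: [-3.141, -0.0, -0.129]
force: [0.3, -0.3, 0.9]
width: 50.0
[-0.35730975  0.64749406  0.21020923  1.91358277 -0.22425471  0.60262583
 -1.70286772] [612.14115783  82.67060473 261.91066415] [ 2.84727373e+00  4.39331400e-04 -1.69965334e+00]
```

View pics/w11.png

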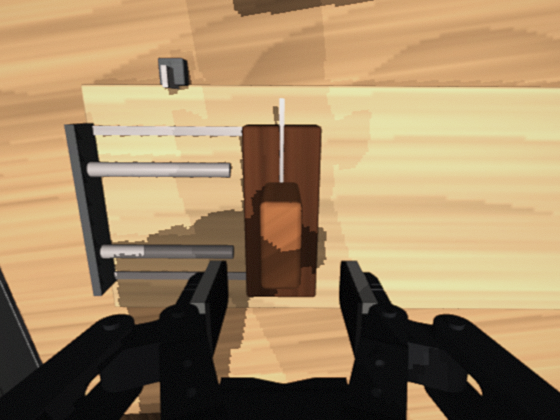

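The tool is aligned with the jaw: handle top at (281,244), pointer from (281,185) to (282,100), index near (172,73). I'll zoom on the index.

Run:
```python
import cv2
a=cv2.imread("pics/w11.png")[40:120,140:300]
cv2.imwrite("pics/w11z.png",cv2.resize(a,None,fx=5,fy=5,interpolation=cv2.INTER_CUBIC))
```

View pics/w11z.png

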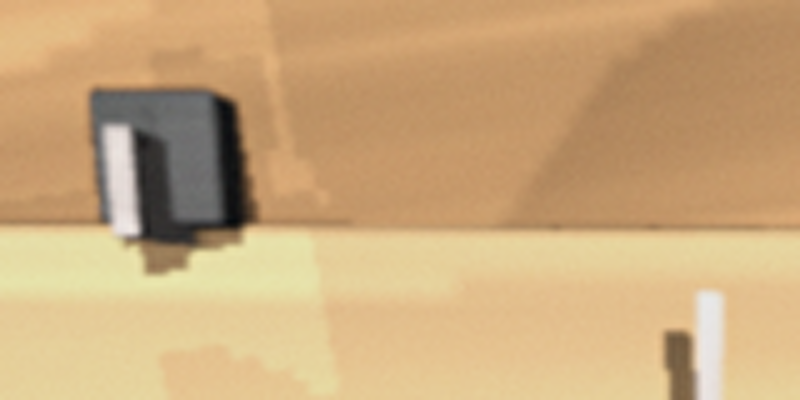

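Run:
```python
from cell import vision
from h import *
np.set_printoptions(precision=1,suppress=True)
im=vision.get_image("wrist"); a=np.radians(-7.3); yv=np.array([-np.sin(a),np.cos(a),0]); xv=np.array([np.cos(a),np.sin(a),0]); J=np.array([533.5,27.1,0])
for n,u,v,z in [("idx",164.3,76,44),("ptr46",282,99,46),("ptr38",282,99,38),("ptrbase",281.5,180,46),("handle",281,244,94),("board edge L",85,87,18),("board edge R",555,88,18)]:
    p=onz(im,u,v,z); print(n,p,"jig",(p-J)@xv,(p-J)@yv)
```

```text
idx [638.4 149.9  44. ] jig 88.44322118781282 135.1741799476403
ptr46 [616.7  82.9  46. ] jig 75.40722157727195 65.86732353543897
ptr38 [616.8  82.9  38. ] jig 75.57359838465327 65.89608234757237
ptrbase [568.2  89.5  46. ] jig 26.461682005684555 66.31198590776536
handle [544.3  92.7  94. ] jig 2.33592766217325 66.40439582307627
board edge L [641.6 211.8  18. ] jig 83.78916758115466 196.98675564867187
board edge R [600.8 -98.2  18. ] jig 82.65971528291811 -115.70602912802758
```

```bash
python3 -m inch '{"travel":[[0.3,0,1.5],[0.3,0,3],[0.3,0,4.5],[0.3,0,6],[0.3,0,6.9],[0.3,0,6.9],[0.3,0,6.9],[0.3,0,6.9],[0.3,0,6.9],[0.3,0,6.9]],"twist":[0,0,0,0,0,0,0,0,0,0],"fingers":[5,5,5,5,5,5,5,0.8,0.8,0.8]}'
```

```text
clock: 20.22
eef_pos: [543.5, 92.9, 76.5]
tool_rot: [-3.139, -0.002, -0.129]
force: [0.5, 5.4, 2.1]
width: 21.2
```

```bash
python3 -m inch '{"travel":[[0,0,0],[0,0,0],[0,0,0],[0,-0.5,0],[0,-1,0],[0,-1.5,0],[0,-2,0],[0,-2.5,0],[0,-3,0],[0,-3.5,0]],"twist":[0,0,0,0,0,0,0,0,0,0],"fingers":[0.8,0.8,0.8,0.8,0.8,0.8,0.8,0.8,0.8,0.8]}'
```

```text
clock: 21.05
eef_pos: [547.4, 122.2, 76.5]
tool_rot: [3.138, -0.001, -0.132]
force: [-1.8, -8.8, 8.9]
width: 21.2
```

```bash
python3 -m inch '{"travel":[[0,-0.5,0],[0,-1,0],[0,-1.5,0],[0,-2,0],[0,-2.5,0],[0,-3,0],[0,-3.4,0],[0,-3.4,0],[0,-3.4,0],[0,-3.4,0]],"twist":[0,0,0,0,0,0,0,0,0,0],"fingers":[0.8,0.8,0.8,0.8,0.8,0.8,0.8,0.8,0.8,0.8]}'
python3 - <<'E'
from cell import vision,ctrl
import cv2
im=vision.get_image("wrist")
cv2.imwrite("pics/w12.png",im["frame"][:,:,::-1])
cv2.imwrite("pics/w12z.png",cv2.resize(im["frame"][40:240,180:380],None,fx=3,fy=3,interpolation=cv2.INTER_CUBIC)[:,:,::-1])
s=ctrl.read_state(); print(s['eef_pos'],s['force'])
E
```

```text
clock: 21.88
eef_pos: [551.8, 154.4, 76.5]
tool_rot: [3.136, -0.001, -0.133]
force: [-3.0, -10.7, 11.3]
width: 21.3
[551.79526499 154.34613087  76.48804001] [ -2.49049649 -10.59498672   9.94096665]
```

View pics/w12.png

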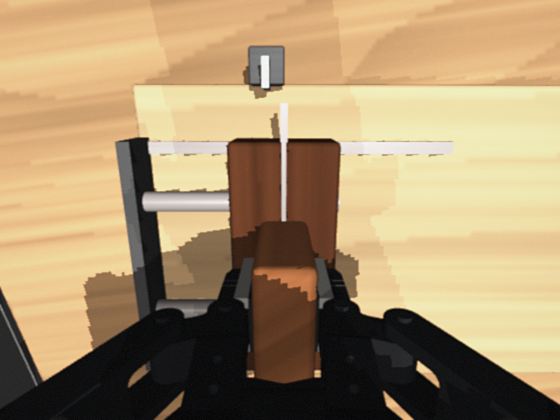

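View pics/w12z.png

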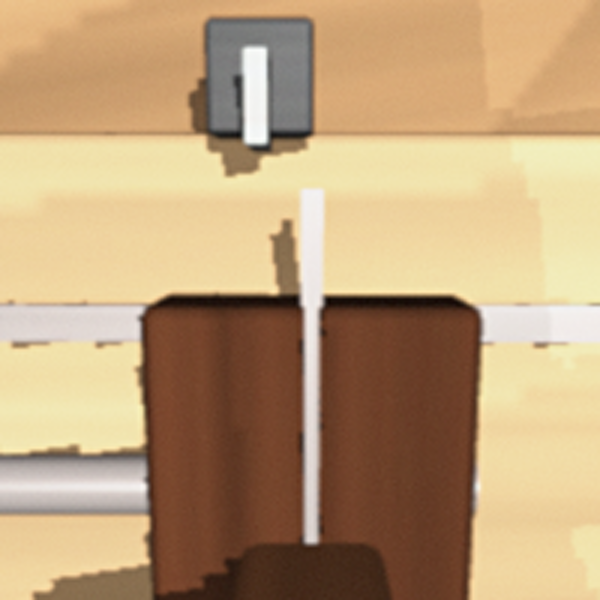

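The blade's top is at (265,72) and the pointer tip at (284,103), so there is still some way to go.

Run:
```python
from cell import vision
from h import *
np.set_printoptions(precision=1,suppress=True)
im=vision.get_image("wrist"); a=np.radians(-7.3); yv=np.array([-np.sin(a),np.cos(a),0]); J=np.array([533.5,27.1,0])
for n,u,v,z in [("idx",265.3,72,44),("ptr",284,103,45),("ptr38",284,103,38)]:
    p=onz(im,u,v,z); print(n,p,"jig y",(p-J)@yv)
for b in (-6.8,-7.8):
    a=np.radians(b); yv=np.array([-np.sin(a),np.cos(a),0]); print(b,(onz(im,265.3,72,44)-onz(im,284,103,45))@yv)
```

```text
idx [638.4 150.1  44. ] jig y 135.3498775113228
ptr [625.6 144.2  45. ] jig y 127.86286476400466
ptr38 [625.6 144.1  38. ] jig y 127.80808259568465
-6.8 7.382079886712561
-7.8 7.591375442915903
```

7.5 mm remain, and this agrees with the earlier estimate (69.3 - 62).

```bash
python3 -m inch '{"travel":[[0,-0.2,0],[0,-0.4,0],[0,-0.6,0],[0,-0.75,0],[0,-0.75,0],[0,-0.75,0],[0,-0.75,0],[0,-0.75,0],[0,-0.75,0],[0,-0.75,0]],"twist":[0,0,0,0,0,0,0,0,0,0],"fingers":[0.8,0.8,0.8,0.8,0.8,0.8,0.8,0.8,0.8,0.8]}'
python3 - <<'E'
from cell import vision,ctrl
import cv2
im=vision.get_image("wrist")
cv2.imwrite("pics/w13z.png",cv2.resize(im["frame"][40:240,180:380],None,fx=3,fy=3,interpolation=cv2.INTER_CUBIC)[:,:,::-1])
t=vision.get_image("top")["frame"]
cv2.imwrite("pics/t13.png",cv2.resize(t[150:290,70:500],None,fx=1.8,fy=1.8)[:,:,::-1])
E
```

```text
clock: 22.82
eef_pos: [552.7, 161.4, 76.5]
tool_rot: [3.136, -0.001, -0.133]
force: [-2.3, -11.5, 9.8]
width: 21.4
```

View pics/w13z.png

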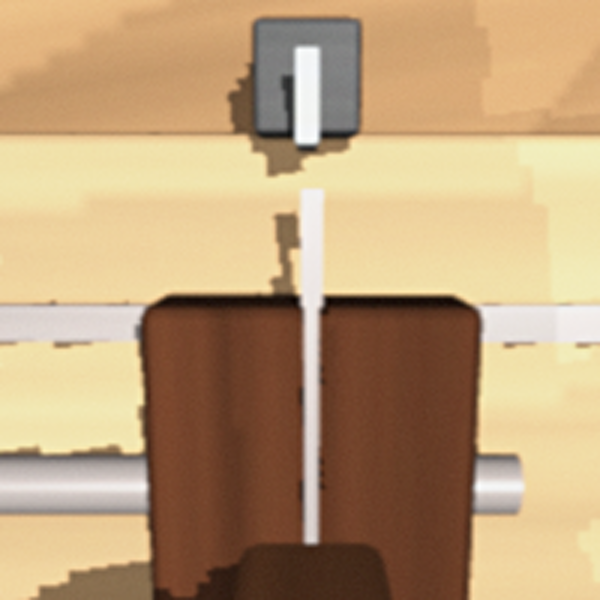

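View pics/t13.png

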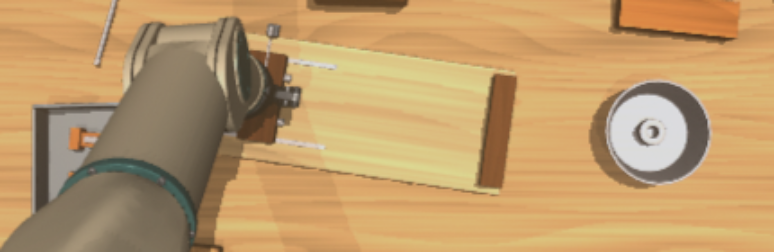

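The pointer (crop u≈312) is within about 1 mm of the blade (307). The collar is in the tin and the bed is clear. I'll make one last small trim and a check.

```bash
python3 -m inch '{"travel":[[0,-0.08,0],[0,-0.08,0],[0,-0.08,0],[0,-0.08,0],[0,-0.08,0],[0,-0.08,0],[0,-0.08,0],[0,-0.08,0],[0,-0.08,0],[0,-0.08,0]],"twist":[0,0,0,0,0,0,0,0,0,0],"fingers":[0.8,0.8,0.8,0.8,0.8,0.8,0.8,0.8,0.8,0.8]}'
python3 - <<'E'
from cell import vision,ctrl
import cv2
im=vision.get_image("wrist")
cv2.imwrite("pics/w14z.png",cv2.resize(im["frame"][40:240,180:380],None,fx=3,fy=3,interpolation=cv2.INTER_CUBIC)[:,:,::-1])
t=vision.get_image("scene")["frame"]
cv2.imwrite("pics/s14.png",t[:,:,::-1])
E
```

```text
clock: 23.75
eef_pos: [552.8, 162.1, 76.5]
tool_rot: [3.135, -0.001, -0.133]
force: [-2.7, -11.4, 9.4]
width: 21.1
```

View pics/w14z.png

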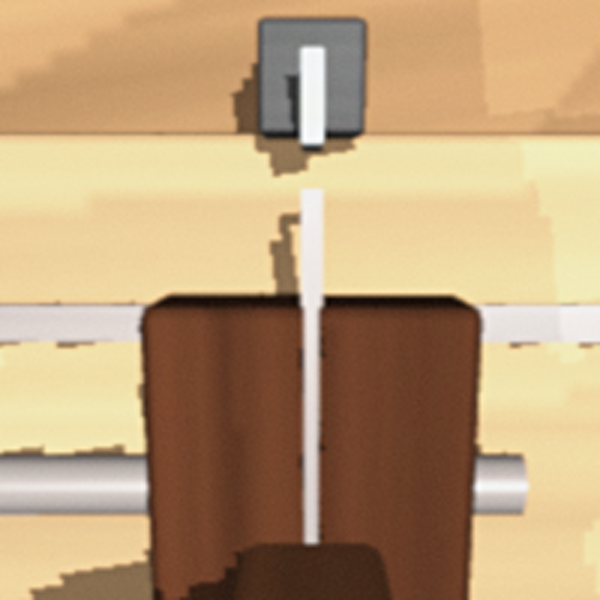

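View pics/s14.png

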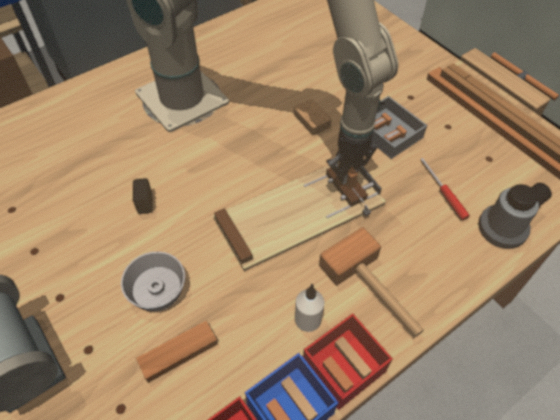

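The blade and pointer are both at crop u=312, so they are level. The dogs are in the box at (382,121) and (397,133), and the collar is in the tin at (156,286). Everything else stands where it was, so I'm handing in.

```bash
python3 -c "
from cell import ctrl;print(ctrl.finish_job())"
```

```text
the job is handed in; nothing more can be done
None
```

The job is handed in. The collar is in the round tin and both bench dogs lie flat and released in the grey box. I pulled the jaw about 70 mm and it is still gripped at the mark.

- **Jaw position:** in the last wrist picture the pointer and the blade are level, at the same image column to within a pixel or so (under 1 mm).
- **Grip and time:** the force on the tool is about 11 N along the slide, as the spring should give. The finger opening is 21 mm on the 22 mm handle. The clock stood at about 24 s of the 72 s allowed.
- **Other things:** the scene picture shows everything else where it was. I judged this by eye and did not measure it.
- **Disagreements:** the top view placed the collar about 4 mm off along y compared with the wrist view. The collar was therefore gripped about 6 mm off-centre, but it was carried and placed without trouble. The top view's early estimate of the marker differed from the wrist view by up to 5 mm, and I relied on the wrist view for the final alignment.

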